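# Empty the plate clamp and park its thumbscrew

### The arm

A 6-joint arm with a two-finger parallel gripper is mounted at the origin on a cart in front of the work surface, level with it; the furniture and walls round the work are solid. World frame = base frame: x ahead of the robot, y to its left, z up, the work surface at z = 0. Lengths are in m, angles in rad, forces in N, time in s.
With the tool pointing down it reaches from about 0.35 to 0.775 m from the base axis. Payload 5.5 kg.
Tool frame: the origin (TCP) lies between the finger pads; the fingertips stand 17 mm ahead of it and the grasp point (between the pads) lies 2 mm behind it; z points along the fingers, y is the line along which they close (so a half turn about z gives the same grasp; the last joint's range is limited). The gripper opens to 85 mm and grips with 20 to 120 N. Pads are 22 mm wide; open, the fingers measure 114 mm over their backs; the gripper's body (76 mm by 85 mm) begins 54 mm behind the grasp point. The pads swing forward as they close: fully open they stand 13 mm farther back than shut.
Start: joints at [-1.291, 0.313, 0.046, 1.304, 0, 1.431], TCP at [0.234, -0.525, 0.248] pointing down, gripper open.
Joint ranges: [-2.76, 2.76], [-0.86, 1.69], [-1.03, 1.26], [-2.2, 2.34], [-1.47, 1.5], [-3.14, 3.14]. Speed limits (rad/s): [2.57, 2.57, 3.14, 3.14, 3.14, 3.14].

### API

Orientations are given as a unit quaternion [x, y, z, w].
In Python, from workcell import bot, eyes gives the robot as it stands.
- The arm moves only by the tool move_arm, never from a script. Its argument "series" is a list that holds one entry, the list of rows, each a list of 6 numbers: the shift along the tool's x, y, z in mm, then the turn, a rotation vector about the tool's x, y, z in rad. A call has 1 to 10 rows; each row is the pose to reach, as a shift and turn from the pose commanded when the call began, along the tool's axes at that moment; what a row does not reach only later rows make up. A row lasts 1/12 s, in which the tool goes at most 41.7 mm and 7.16 degrees, less where a joint would pass 70% of its speed; a pose out of reach is approached as far as the arm can. A call with a gripper value outside its range is refused whole. "gripper" is the opening, from 0 (shut) to 1 (fully open), set as the call begins (left out, the last holds). The fingers move at their own pace and stop on an object; "squeeze" is the grip in N (left out, the last holds). Time passes only in rows, so rows that repeat a pose let the fingers close. It gives the time, the measured TCP pose, the force, the opening and the grip force at its end, in the units of the state.
- bot.state(): the state, without advancing time (a new reading comes with each control period).
- eyes.snapshot(name): name is "side" or "top" or "wrist"; returns a dict with "pixels" (384x512x3 uint8, blue, green, red), "fov_y" (degrees; the focal length in pixels is half the picture's height over the tangent of half this angle, whatever the lens; pixels are square), "cx", "cy" (the principal point, pixels), "position" and "rotation" of the camera in the world. Camera axes: x right, y up, looking along -z (the intrinsics and any distortion apply to the point x, -y, -z); pixel columns grow to the right and rows downward; lengths in m; the calibration is good to about 2 mm. A picture is of the moment at which its call begins. There is no depth.
- bot.sign_off(): hands the job in; it is judged then, once.
The state is a dict: "time_s": time; "joint_pos": joint angles; "joint_velocities": joint speeds; "effort": joint torques, N m; "eef_pos": TCP position; "tcp_rot": TCP orientation; "wrist_force": force on the tool from outside, world axes, zero at the start; "wrist_torque": the same for the moment, N m; "finger_gap": finger opening in m; "gripper_force": force on a finger pad.
Only numpy, scipy, OpenCV 4.12 (cv2) and the standard library are available. Lean on these libraries where they do the work, as an engineer would, in place of code of your own. Each camera call takes 0.05 s, during which the arm holds its last target. There are 200 camera calls.

### The job

Draw the white ceramic plate straight up out of the plate clamp and stand it upright in the peg drying rack, roughly centred between any two neighbouring rows of pegs, lowering it rather than dropping it, and let go of it. Then turn the clamp's thumbscrew clockwise until it seats, back it off a quarter turn, and finish while still gripping it there, so that the locknut under it can then be done up. Leave the other things on the desk where they are.

Things in the scene. Friction and masses are not known exactly. Their poses are not given: they have to be found in the camera images.
- clamp: Plate clamp fixed to the desk: grey-painted base 150 (x) x 130 (y) x 12 mm high; origin at the centre of its underside, z up. Its slot for the plate lies along its y axis at x = +30 mm, between a fixed wall (x 33 to 47 mm) and a sliding jaw (x 14 to 26 mm, moving 2 mm per rad of the screw), with end lugs at y = +-51.5 to 59.5 mm; wall, lugs and jaw are 46 mm high or less. The thumbscrew stands upright on a 44 x 56 mm dark steel housing, 44 mm high, at x = -35 mm, y = 0.
- plate_mid (a point): Centre of the loose white ceramic plate, 5 mm thick (its x axis), 100 mm wide (y), 120 mm tall (z), 0.11 to 0.22 kg. It stands upright in the clamp's slot with 1 to 2 mm play, its lower edge 12 mm above the desk and its upper 86 mm free above the clamp. Pinch it across its thickness near the middle of its top edge.
- rack: Grey plastic drying rack fixed to the desk: base 100 (x) x 120 (y) x 12 mm high, origin at the centre of its underside, z up. Eight tapered pegs, 50 mm tall above the base (10 mm thick at the foot, 5 mm near the top), in four rows at x = -33, -11, 11, 33 mm, two pegs to a row at y = +-30 mm. Plates stand on the base, parallel to its y axis, in the three lanes at x = -22, 0, 22 mm (12 mm free at the foot, 17 mm at the top); a plate let go there leans a little against the pegs.
- screw_paddle (a point): Centre of the thumbscrew's flat steel paddle, on the screw's vertical axis, 71 mm above the desk. The paddle is 46 mm long (this point's x axis), 10 mm thick (y) and 26 mm high (z), edges rounded; below it a thin stem, then a round dark locknut (28 mm across, 5 mm high) on the housing. The point turns with the screw; the screw does not rise or sink.
- screw (a joint): Turn of the thumbscrew in rad: 0 = seated (a hard stop), growing as it is backed off counter-clockwise seen from above, up to 2.6. Starts between 1.0 and 1.5. At 0 the paddle lies along the clamp's x axis. It turns with about 0.12 N m of friction and stays where it is left..
- tape_mid (a point): Centre of a roll of masking tape lying flat, 100 mm across, 25 mm high; bystander.
- beaker_mid (a point): Centre of a white beaker, 66 mm across, 73 mm high; bystander.
- tweezers_mid (a point): Centre of steel forceps lying flat, 135 mm long (x), 24 mm wide, 10 mm high; bystander.
- box_mid (a point): Centre of a small printed carton, 58 x 54 x 84 mm; bystander.
Not all that is in view belongs to the job. Of the things that look like the part that bears plate_mid, the smallest one is meant.

How it is judged:
On the way, in this order (a step that is already met when the one before it is completed fails the run):
1. the plate is drawn up clear of the clamp's slot (z of plate_mid in the frame of clamp above 0.11 m), for 0.1 s.
2. the plate stands in the rack, let go (x of plate_mid in the frame of rack between -0.045 and 0.045 m and y of plate_mid in the frame of rack between -0.03 and 0.03 m and z of plate_mid in the frame of rack between 0.06 and 0.08 m and angle between plate_mid's own z axis and vertical below 0.35 rad and angle between the x axis of plate_mid and the x axis of rack, either way round below 0.35 rad and contact force between the fingers and plate below 0.1 N), for 0.2 s.
3. the screw is turned to its seat (within 0.08 rad) by the fingers (value of joint screw below 0.08 rad and contact force between the fingers and screw above 0.5 N), for 0.1 s.
At the end, for the whole second after the job is handed in: Screw at rest 1.57 +- 0.25 rad off its seat, gripped by the fingers (over 1 N); plate at rest on the rack's base between pegs, within 45 mm (x) and 30 mm (y) of the rack's centre, tilted under 0.35 rad, parallel to the rows within 0.35 rad, not touched by the fingers (all of step 2 and value of joint screw between 1.3208 and 1.8208 rad and velocity of joint screw between -0.05 and 0.05 rad/s and contact force between the fingers and screw above 1 N and linear speed of plate below 0.02 m/s); the arm keeps its last pose, push and grip.
It fails at once if the plate is let go more than about 35 mm above the rack's or clamp's floor (contact force between the fingers and plate below 0.001 N and height (world z) of plate_mid above 0.11 m).
It fails at once if a bystander is moved more than 30 mm (distance of any of tape_mid, beaker_mid, tweezers_mid, box_mid from where it was at the start of the episode above 0.03 m).
It also fails if it takes over 61 s, if anything falls off the work surface, if the arm or the gripper's body presses on something with over 40 N, if the wrist force passes 120 N, or if a joint passes its speed limit or range.

## Working session

There is one attempt and no reset: what is moved stays moved. The work goes in short steps, Python scripts to look and compute and a tool call to move; the robot and the scene stay as the last step left them, time stands still between calls to the robot, and variables do not carry over. Pictures are saved under pics/ and viewed, at most 10 in all, crops included, and the job is handed in when it is done.

Besides the shell and the picture viewer there is one more tool, called after "Emit:" by a JSON object that holds its "api" and its "payload". move_arm: Moves the arm, as the interface text tells. Its arguments: {"type":"object","properties":{"series":{"type":"array","items":{"type":"array","items":{"type":"array","items":{"type":"number"}}}},"gripper":{"type":"number"},"squeeze":{"type":"number"}},"required":["series"]}

```bash
ls; mkdir -p pics
python3 - <<'E'
from workcell import bot, eyes
import cv2,json
import numpy as np
for n in ("top","side"):
    s=eyes.snapshot(n); cv2.imwrite(f"pics/{n}0.png",s["pixels"])
    print(n,{k:(v if k!="pixels" else 0) for k,v in s.items()})
print(bot.state())
E
```

```text
pics
top {'pixels': 0, 'fov_y': 49.86767022962213, 'cx': 259.3598906287815, 'cy': 191.84475458017502, 'position': array([ 3.23075098e-01, -2.40871375e-04,  1.17367681e+00]), 'rotation': array([ 0.07292188, -0.06849491, -0.69694853,  0.71010816])}
side {'pixels': 0, 'fov_y': 56.562006765595136, 'cx': 258.01515149415826, 'cy': 188.1061308766915, 'position': array([ 0.59676901, -0.91791663,  0.46761251]), 'rotation': array([0.55746334, 0.0119528 , 0.01268616, 0.83001857])}
{'time_s': 0.1, 'joint_pos': array([-1.29061877e+00,  3.13989066e-01,  4.50995238e-02,  1.30360409e+00,
        2.56810919e-05,  1.43123586e+00]), 'joint_velocities': array([ 2.38852989e-04, -2.27693125e-03,  3.07085316e-03,  1.69396676e-03,
       -9.82053914e-05, -2.34035423e-04]), 'effort': array([ 5.00364607e-03, -4.81722522e+01,  2.99245852e+01,  1.26974474e-02,
       -3.48944020e-07, -4.39057558e-06]), 'eef_pos': array([ 0.23422498, -0.52466773,  0.24746458]), 'tcp_rot': array([ 9.78057862e-01,  2.08331701e-01, -4.68097191e-05, -8.47460130e-04]), 'wrist_force': array([-0.34020238, -0.80437118, -0.57439076]), 'wrist_torque': array([-3.80657552e-02, -5.01683886e-02, -2.36439595e-05]), 'gripper_force': 0.0, 'finger_gap': 0.08541325918946546}
```

View pics/top0.png

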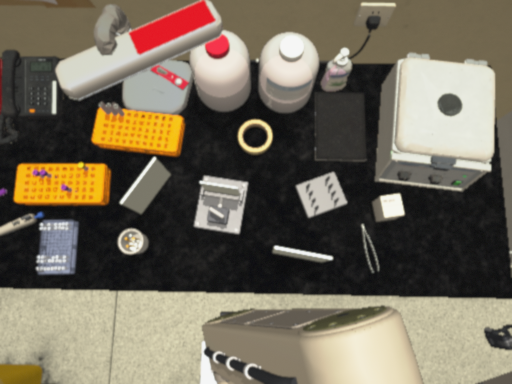

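View pics/side0.png

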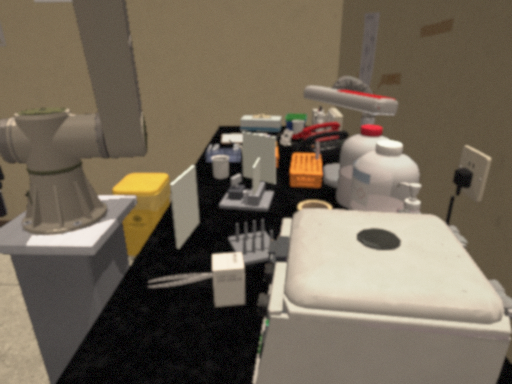

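The top view shows the clamp at (222,203) and the rack at (321,194). Three things look like the plate: A is a slab at (146,185), B is in the clamp slot at about (224,187), and C is a standing slab at (303,254). The description points to B, the smallest and the one in the slot. I'll check it with a close crop.

Run:
```python
import cv2,numpy as np
t=cv2.imread("pics/top0.png"); s=cv2.imread("pics/side0.png")
a=cv2.resize(t[165:245,185:355],None,fx=4.7,fy=4.7,interpolation=cv2.INTER_CUBIC)[:, :799]
b=cv2.resize(s[125:265,200:300],None,fx=1,fy=1)
b1=cv2.resize(s[125:215,205:305],None,fx=2.2*1.0,fy=2.2,interpolation=cv2.INTER_CUBIC)
b2=cv2.resize(s[215:270,220:320],None,fx=2.2,fy=2.2,interpolation=cv2.INTER_CUBIC)
c=np.zeros((a.shape[0]+b1.shape[0],799,3),np.uint8); c[:a.shape[0],:a.shape[1]]=a
c[a.shape[0]:,:b1.shape[1]]=b1; c[a.shape[0]:a.shape[0]+b2.shape[0],300:300+b2.shape[1]]=b2
print(a.shape,c.shape)
cv2.imwrite("pics/crop1.png",c)
```

```text
(376, 799, 3) (574, 799, 3)
```

View pics/crop1.png

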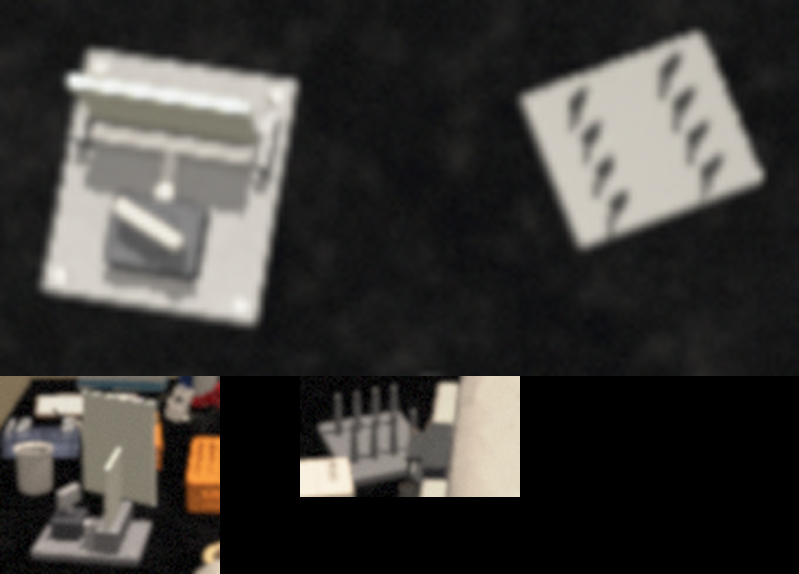

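The crop confirms B. The plate stands in the clamp slot with its top edge from (68,80) to (252,105) in the crop. The paddle runs from (118,200) to (180,245), and the rack is on the right with clear corners.

```bash
cat > h.py <<'E'
import numpy as np
from scipy.spatial.transform import Rotation as R
def ray(s,uv):
    f=192/np.tan(np.radians(s["fov_y"]/2)); uv=np.atleast_2d(uv).astype(float)
    d=np.c_[(uv[:,0]-s["cx"])/f,-(uv[:,1]-s["cy"])/f,-np.ones(len(uv))]
    return R.from_quat(s["rotation"]).apply(d)
def at_z(s,uv,z):
    d=ray(s,uv); p=np.array(s["position"]); return p+d*((z-p[2])/d[:,2])[:,None]
def proj(s,P):
    f=192/np.tan(np.radians(s["fov_y"]/2))
    c=R.from_quat(s["rotation"]).inv().apply(np.atleast_2d(P)-s["position"])
    return np.c_[s["cx"]-f*c[:,0]/c[:,2], s["cy"]+f*c[:,1]/c[:,2]]
E
python3 - <<'E'
from h import *; from workcell import eyes,bot
s=eyes.snapshot("top"); np.set_printoptions(precision=4,suppress=True)
C=lambda p:np.array(p)/4.7+[185,165]-[.4,.4]
def rep(n,p,z):
    q=at_z(s,C(p),z); print(n,"\n",q,"mean",q.mean(0),"sides",np.linalg.norm(np.roll(q,-1,0)-q,axis=1)); return q
c=rep("clamp",[(88,50),(297,80),(258,325),(42,290)],.012)
r=rep("rack",[(520,97),(698,32),(764,180),(580,248)],.012)
p=rep("platetop",[(68,78),(252,106)],.132)
k=rep("paddle",[(118,202),(180,243)],.084)
for n,q in (("clamp",c),("rack",r)):
    v=(q[0]-q[3]+q[1]-q[2]); print(n,"edge dirs",np.degrees(np.arctan2(v[1],v[0])), np.degrees(np.arctan2(*(q[0]-q[1]+q[3]-q[2])[[1,0]])))
for q in(p,k): print(np.degrees(np.arctan2(*(q[0]-q[1])[[1,0]])))
for n,z in(("tape",0.025),("beaker",.073),("box",.084),("twe",.01),("slabC",.15)):
    uv={"tape":(255,136),"beaker":(132,241),"box":(389,207),"twe":(370,248),"slabC":(303,254)}[n]; print(n,at_z(s,uv,z))
print(R.from_quat(bot.state()["tcp_rot"]).as_matrix())
E
```

```text
clamp 
 [[0.605  0.1725 0.012 ]
 [0.5884 0.0433 0.012 ]
 [0.4376 0.0629 0.012 ]
 [0.4562 0.1933 0.012 ]] mean [0.5218 0.118  0.012 ] sides [0.1303 0.152  0.1317 0.1502]
rack 
 [[ 0.5802 -0.0935  0.012 ]
 [ 0.6232 -0.2031  0.012 ]
 [ 0.5313 -0.2416  0.012 ]
 [ 0.4876 -0.1299  0.012 ]] mean [ 0.5556 -0.167   0.012 ] sides [0.1177 0.0996 0.12   0.0994]
platetop 
 [[0.5598 0.165  0.132 ]
 [0.5459 0.0631 0.132 ]] mean [0.5528 0.1141 0.132 ] sides [0.1028 0.1028]
paddle 
 [[0.4989 0.1406 0.084 ]
 [0.4761 0.1045 0.084 ]] mean [0.4875 0.1226 0.084 ] sides [0.0428 0.0428]
clamp edge dirs -7.686818013650384 82.27804036821985
rack edge dirs 22.08072963970163 111.385992008538
82.21365086400174
57.69565526262338
tape [[0.7223 0.0251 0.025 ]]
beaker [[0.407  0.3449 0.073 ]]
box [[ 0.5093 -0.338   0.084 ]]
twe [[ 0.4048 -0.3029  0.01  ]]
slabC [[ 0.3773 -0.1018  0.15  ]]
[[ 0.9132  0.4076 -0.0004]
 [ 0.4076 -0.9132  0.0013]
 [ 0.0002 -0.0014 -1.    ]]
```

Everything measured matches the given sizes:

| Item | Position (m) | Angle |
|---|---|---|
| Clamp | (0.522, 0.118) | −7.7° |
| Plate | (0.552, 0.114) | – |
| Screw | (0.487, 0.1227) | paddle about 1.14 rad off its seat |
| Rack | (0.5556, −0.167) | 21.9° |

Next is the approach.

```bash
cat >> h.py <<'E'
def go(st,pos,yaw):
    """shift (tool mm) and rotvec to TCP pos, pointing down, tool y at yaw (deg)"""
    a=np.radians(yaw); y=np.array([np.cos(a),np.sin(a),0]); z=np.array([0,0,-1.]); T=np.c_[np.cross(y,z),y,z]
    C=R.from_quat(st["tcp_rot"]).as_matrix()
    print(np.round(C.T@(np.array(pos)-st["eef_pos"])*1000,1), np.round(R.from_matrix(C.T@T).as_rotvec(),3))
E
python3 - <<'E'
from h import *; from workcell import eyes,bot
s=eyes.snapshot("side")
for b,t in (((176,248),(172,182)),((200,225),(197,166))):
    g=at_z(s,b,0)[0]; d=ray(s,t)[0]; k=np.dot((g-s["position"])[:2],d[:2])/np.dot(d[:2],d[:2]); print("slabC",g,"h",s["position"][2]+k*d[2])
st=bot.state(); print(st["eef_pos"]); go(st,[.552,.114,.30],-7.7)
E
```

```text
slabC [ 0.36625769 -0.16784258  0.        ] h 0.1736024649691872
slabC [ 0.40332486 -0.04744886  0.        ] h 0.17197016746579163
[ 0.23428603 -0.52479355  0.24773509]
[ 550.5 -453.9  -51.7] [-1.000e-03 -1.000e-03 -1.017e+00]
```

Emit:
{"api": "move_arm", "payload": {"series": [[[0, 0, -52, 0, 0, -0.1], [30, -25, -52, 0, 0, -0.2], [60, -50, -52, 0, 0, -0.3], [90, -74, -52, 0, 0, -0.4], [120, -99, -52, 0, 0, -0.5], [150, -124, -52, 0, 0, -0.6], [180, -148, -52, 0, 0, -0.7], [210, -173, -52, 0, 0, -0.8], [240, -198, -52, 0, 0, -0.9], [270, -223, -52, 0, 0, -1.0]]], "gripper": 0.6}}

```text
time_s: 1.03
eef_pos: [0.3903, -0.2096, 0.3003]
tcp_rot: [0.757, 0.653, 0.0, 0.0]
wrist_force: [1.5, -0.1, 0.3]
finger_gap: 0.0512
gripper_force: 0.0
```

Run:
```python
from h import *; from workcell import bot
st=bot.state(); print(st["eef_pos"],st["joint_pos"],st["time_s"],st["finger_gap"]); go(st,[.552,.114,.25],-7.7)
```

```text
[ 0.3903169  -0.20958044  0.30034659] [-6.74338219e-01  4.48135817e-02 -1.55839938e-01  1.36979175e+00
 -4.47785164e-06  1.04291303e+00] 1.0333 0.05122168223451518
[343.7 112.7  50.3] [ 0.     0.    -0.012]
```

Emit:
{"api": "move_arm", "payload": {"series": [[[38, 12, 0, 0, 0, -0.01], [76, 25, 0, 0, 0, -0.01], [114, 37, 0, 0, 0, -0.01], [152, 50, 0, 0, 0, -0.01], [190, 62, 0, 0, 0, -0.01], [228, 75, 0, 0, 0, -0.01], [266, 87, 20, 0, 0, -0.01], [304, 100, 50, 0, 0, -0.01], [340, 113, 50, 0, 0, -0.01], [340, 113, 50, 0, 0, -0.01]]]}}

```text
time_s: 1.87
eef_pos: [0.5535, 0.1124, 0.2471]
tcp_rot: [0.754, 0.657, -0.001, -0.002]
wrist_force: [0.5, 0.4, 0.8]
finger_gap: 0.051
gripper_force: 0.0
```

Run:
```python
from h import *; from workcell import bot,eyes
import cv2
st=bot.state(); print(st["eef_pos"],st["wrist_force"]); go(st,[.552,.114,.112],-7.7)
s=eyes.snapshot("wrist"); cv2.imwrite("pics/w1.png",s["pixels"])
c=np.array([.5218,.118,0]); Rz=R.from_euler("z",-7.7,degrees=True).as_matrix()
for P in [(30,50,132),(30,-50,132),(30,0,132),(-35,0,84)]: print(P,np.round(proj(s,c+Rz@(np.array(P)/1000.)),1))
```

```text
[0.55348418 0.11243961 0.24713043] [0.50147812 0.38720852 0.78979858]
[  1.2  -1.2 135.1] [-0.003 -0.001 -0.002]
(30, 50, 132) [[249.1 124.3]]
(30, -50, 132) [[249.8 254.3]]
(30, 0, 132) [[249.5 193.2]]
(-35, 0, 84) [[175.6 176.8]]
```

View pics/w1.png

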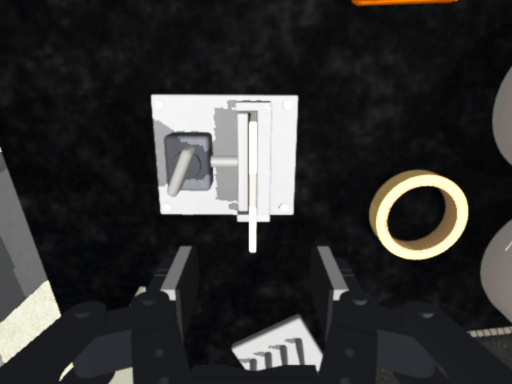

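The wrist view shows the plate's top edge at column ~252, rows 118–252. The prediction was 249, so it agrees within 2 mm. The plate sits between the fingers, so I'll descend and grip.

Emit:
{"api": "move_arm", "payload": {"series": [[[1, -1, 35, 0, 0, 0], [1, -1, 65, 0, 0, 0], [1, -1, 90, 0, 0, 0], [1, -1, 110, 0, 0, 0], [1, -1, 125, 0, 0, 0], [1, -1, 135, 0, 0, 0], [1, -1, 135, 0, 0, 0], [1, -1, 135, 0, 0, 0]]]}}

```text
time_s: 2.58
eef_pos: [0.552, 0.1081, 0.1157]
tcp_rot: [0.755, 0.655, -0.0, 0.0]
wrist_force: [-0.7, 0.4, 0.5]
finger_gap: 0.0511
gripper_force: 0.0
```

Emit:
{"api": "move_arm", "payload": {"series": [[[0, 0, 0, 0, 0, 0], [0, 0, 0, 0, 0, 0], [0, 0, 0, 0, 0, 0], [0, 0, 0, 0, 0, 0], [0, 0, 0, 0, 0, 0], [0, 0, 0, 0, 0, 0], [0, 0, 0, 0, 0, 0], [0, 0, 0, 0, 0, 0]]], "gripper": 0, "squeeze": 50}}

```text
time_s: 3.25
eef_pos: [0.5522, 0.1089, 0.1163]
tcp_rot: [0.755, 0.656, 0.0, 0.0]
wrist_force: [-2.5, -0.4, 5.5]
finger_gap: 0.0044
gripper_force: 50.0
```

Emit:
{"api": "move_arm", "payload": {"series": [[[0, 0, -8, 0, 0, 0], [0, 0, -18, 0, 0, 0], [0, 0, -30, 0, 0, 0], [0, 0, -45, 0, 0, 0], [0, 0, -65, 0, 0, 0], [0, 0, -85, 0, 0, 0], [0, 0, -105, 0, 0, 0], [0, 0, -120, 0, 0, 0], [0, 0, -130, 0, 0, 0], [0, 0, -130, 0, 0, 0]]]}}

```text
time_s: 4.08
eef_pos: [0.5533, 0.1089, 0.2483]
tcp_rot: [0.755, 0.656, 0.002, 0.002]
wrist_force: [1.0, 0.4, -1.8]
finger_gap: 0.0046
gripper_force: 49.0
```

Run:
```python
from h import *; from workcell import bot,eyes
import cv2
st=bot.state(); print(st["eef_pos"],st["wrist_force"],st["finger_gap"],st["gripper_force"]); 
off=-0.005
a=np.radians(21.8+90); 
go(st,[.5556+off*np.cos(a),-.167+off*np.sin(a),.246],21.8)
s=eyes.snapshot("side"); cv2.imwrite("pics/s2.png",cv2.resize(s["pixels"][80:280,150:330],None,fx=3,fy=3,interpolation=cv2.INTER_CUBIC))
```

```text
[0.55331841 0.10892155 0.24825938] [ 1.00373086  0.37710861 -1.80745866] 0.00459510129869555 48.999722599983215
[-277.2   43.5    2.2] [ 0.005  0.    -0.521]
```

View pics/s2.png

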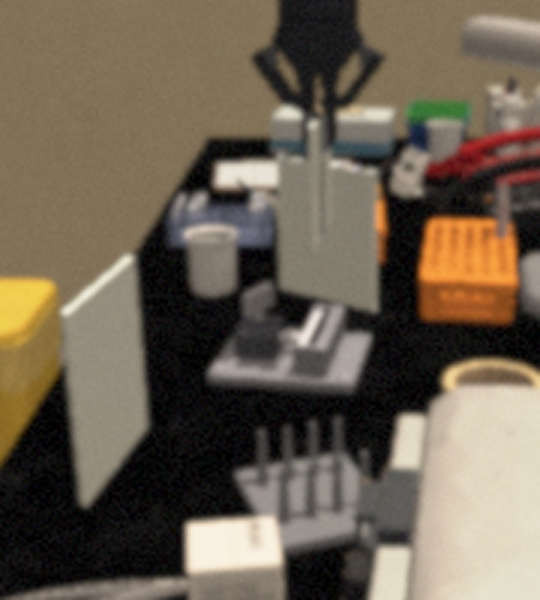

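The view shows the plate held upright, clear of the slot (crop ~(318,180)). I'll move it to the rack, keeping the height.

Emit:
{"api": "move_arm", "payload": {"series": [[[-20, 3, 0, 0, 0, -0.04], [-50, 8, 0, 0, 0, -0.1], [-85, 13, 0, 0, 0, -0.17], [-120, 19, 0, 0, 0, -0.24], [-155, 24, 0, 0, 0, -0.31], [-190, 30, 0, 0, 0, -0.38], [-225, 35, 0, 0, 0, -0.45], [-255, 40, 0, 0, 0, -0.5], [-277, 43, 0, 0, 0, -0.52], [-277, 43, 0, 0, 0, -0.52]]]}}

```text
time_s: 4.97
eef_pos: [0.5551, -0.1758, 0.2433]
tcp_rot: [0.563, 0.826, -0.001, -0.001]
wrist_force: [0.5, -0.8, -1.9]
finger_gap: 0.0045
gripper_force: 49.0
```

Run:
```python
from h import *; from workcell import bot,eyes
import cv2
st=bot.state(); print(st["eef_pos"],st["joint_velocities"].round(3),st["finger_gap"]); 
off=-0.005
a=np.radians(21.8+90); 
go(st,[.5556+off*np.cos(a),-.167+off*np.sin(a),.246],21.8)
s=eyes.snapshot("wrist"); cv2.imwrite("pics/w2.png",s["pixels"])
t=eyes.snapshot("top"); cv2.imwrite("pics/t2.png",t["pixels"])
c=np.array([.5556,-.167,0]); Rz=R.from_euler("z",21.8,degrees=True).as_matrix()
for P in [(x,y,62) for x in(-33,-11,11,33) for y in (30,-30)]: print(P,np.round(proj(s,c+Rz@(np.array(P)/1000.)),1))
im=s["pixels"].copy()
```

```text
[ 0.55509806 -0.17576533  0.24332755] [ 0.056 -0.019 -0.024  0.018  0.037  0.076] 0.004456554623470343
[ 3.   3.7 -2.7] [-0.002  0.    -0.006]
(-33, 30, 62) [[219.9 130.7]]
(-33, -30, 62) [[222.2 195. ]]
(-11, 30, 62) [[244.7 130.5]]
(-11, -30, 62) [[245.6 194.9]]
(11, 30, 62) [[269.5 130.4]]
(11, -30, 62) [[269.  194.8]]
(33, 30, 62) [[294.3 130.2]]
(33, -30, 62) [[292.4 194.6]]
```

View pics/w2.png

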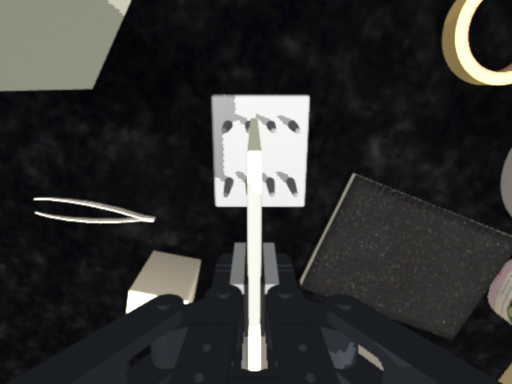

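The wrist view shows the peg tips about 2 px from prediction, e.g. (270,128) and (293,127). The plate is vertical at column 253 and the lane centre is at about 257, so a shift of +3.5 mm along tool y is needed. I'll lower part way and recheck.

Emit:
{"api": "move_arm", "payload": {"series": [[[2, 2, 10, 0, 0, -0.006], [3, 3.5, 20, 0, 0, -0.006], [3, 3.5, 32, 0, 0, -0.006], [3, 3.5, 45, 0, 0, -0.006], [3, 3.5, 55, 0, 0, -0.006], [3, 3.5, 60, 0, 0, -0.006], [3, 3.5, 60, 0, 0, -0.006], [3, 3.5, 60, 0, 0, -0.006]]]}}

```text
time_s: 5.73
eef_pos: [0.5577, -0.1668, 0.185]
tcp_rot: [0.558, 0.83, -0.0, -0.0]
wrist_force: [0.3, 0.0, -1.8]
finger_gap: 0.0041
gripper_force: 48.9
```

Run:
```python
from h import *; from workcell import bot,eyes
import cv2
st=bot.state(); print(st["eef_pos"],st["joint_velocities"].round(3),st["finger_gap"]); 
off=-0.005
a=np.radians(21.8+90); 
go(st,[.5556+off*np.cos(a),-.167+off*np.sin(a),.117],21.8)
s=eyes.snapshot("wrist"); t=eyes.snapshot("side")
c=np.array([.5556,-.167,0]); Rz=R.from_euler("z",21.8,degrees=True).as_matrix()
for S in(s,t):print(np.round(proj(S,c+np.array([(x,y,62) for x in(-11,11) for y in (30,-30)])@Rz.T/1000.),1))
z=cv2.resize(s["pixels"][90:220,195:325],None,fx=3,fy=3,interpolation=cv2.INTER_CUBIC)
u=cv2.resize(t["pixels"][150:280,195:325],None,fx=3,fy=3,interpolation=cv2.INTER_CUBIC)
cv2.imwrite("pics/w3.png",np.hstack([z,u]))
```

```text
[ 0.5577011  -0.16676904  0.18497783] [-0.006 -0.01   0.025  0.006  0.    -0.001] 0.004073148426201392
[-4.5 -2.  68. ] [-0.001 -0.     0.005]
[[235.  150.7]
 [235.9 226.5]
 [265.  150.8]
 [263.9 226.6]]
[[244.3 221.7]
 [252.3 233.1]
 [252.8 220.2]
 [261.3 231.4]]
```

View pics/w3.png

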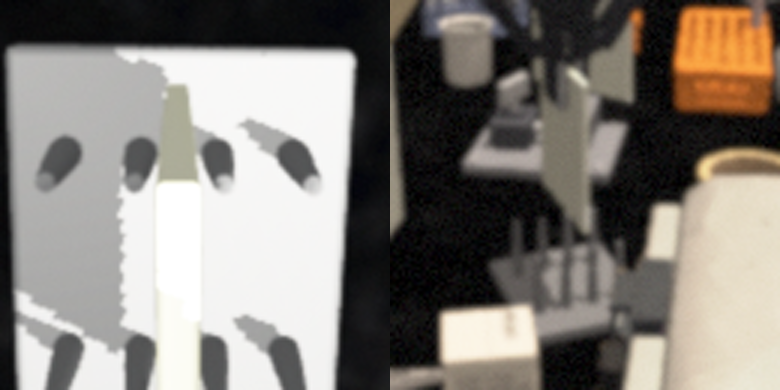

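In the wrist crop, the middle pegs are at x = 133 and 225 (midpoint 179) and the plate is at 176–178, so it is centred in the middle lane. I'll lower it.

Emit:
{"api": "move_arm", "payload": {"series": [[[-1, 0, 10, 0, 0, 0], [-2, 0, 20, 0, 0, 0], [-3, 0, 30, 0, 0, 0], [-3, 0, 40, 0, 0, 0], [-3, 0, 50, 0, 0, 0], [-3, 0, 57, 0, 0, 0], [-3, 0, 62, 0, 0, 0], [-3, 0, 64, 0, 0, 0], [-3, 0, 64, 0, 0, 0], [-3, 0, 64, 0, 0, 0]]]}}

```text
time_s: 6.67
eef_pos: [0.5592, -0.1702, 0.1215]
tcp_rot: [0.559, 0.829, 0.0, 0.0]
wrist_force: [-0.4, -0.4, -2.2]
finger_gap: 0.0039
gripper_force: 49.0
```

Emit:
{"api": "move_arm", "payload": {"series": [[[0, 0, 1, 0, 0, 0], [0, 0, 2, 0, 0, 0], [0, 0, 3, 0, 0, 0], [0, 0, 4, 0, 0, 0], [0, 0, 5, 0, 0, 0], [0, 0, 5, 0, 0, 0]]]}}

```text
time_s: 7.17
eef_pos: [0.5591, -0.1703, 0.1164]
tcp_rot: [0.559, 0.829, -0.0, 0.0]
wrist_force: [-0.2, -0.0, -1.3]
finger_gap: 0.004
gripper_force: 49.0
```

Emit:
{"api": "move_arm", "payload": {"series": [[[0, 0, 0.5, 0, 0, 0], [0, 0, 1, 0, 0, 0], [0, 0, 1, 0, 0, 0], [0, 0, 1, 0, 0, 0]]]}}

```text
time_s: 7.5
eef_pos: [0.5593, -0.1703, 0.1163]
tcp_rot: [0.559, 0.829, 0.0, 0.001]
wrist_force: [-1.7, 0.7, 5.5]
finger_gap: 0.0043
gripper_force: 50.1
```

Emit:
{"api": "move_arm", "payload": {"series": [[[0, 0, 0, 0, 0, 0], [0, 0, 0, 0, 0, 0], [0, 0, 0, 0, 0, 0], [0, 0, 0, 0, 0, 0], [0, 0, 0, 0, 0, 0], [0, 0, 0, 0, 0, 0], [0, 0, 0, 0, 0, 0], [0, 0, 0, 0, 0, 0]]], "gripper": 0.5}}

```text
time_s: 8.17
eef_pos: [0.5589, -0.1702, 0.1152]
tcp_rot: [0.559, 0.829, -0.0, -0.0]
wrist_force: [-0.1, 0.1, 0.2]
finger_gap: 0.0427
gripper_force: 0.0
```

Emit:
{"api": "move_arm", "payload": {"series": [[[0, 0, -5, 0, 0, 0], [0, 0, -15, 0, 0, 0], [0, 0, -30, 0, 0, 0], [0, 0, -50, 0, 0, 0], [0, 0, -75, 0, 0, 0], [0, 0, -100, 0, 0, 0], [0, 0, -125, 0, 0, 0], [0, 0, -135, 0, 0, 0], [0, 0, -135, 0, 0, 0]]]}}

```text
time_s: 8.92
eef_pos: [0.5605, -0.1709, 0.2541]
tcp_rot: [0.559, 0.829, 0.0, 0.003]
wrist_force: [0.3, -0.1, -0.2]
finger_gap: 0.0428
gripper_force: 0.0
```

Run:
```python
from h import *; from workcell import bot,eyes
import cv2
st=bot.state(); print(st["time_s"],st["eef_pos"],st["wrist_force"],st["joint_pos"])
go(st,[.4871,.1227,.25],147.7)
s=eyes.snapshot("wrist"); t=eyes.snapshot("side")
z=cv2.resize(s["pixels"][70:270,165:365],None,fx=2,fy=2,interpolation=cv2.INTER_CUBIC)
u=cv2.resize(t["pixels"][150:283,195:328],(400,400),interpolation=cv2.INTER_CUBIC)
cv2.imwrite("pics/w4.png",np.hstack([z,u]))
```

```text
8.9167 [ 0.56049685 -0.17085991  0.25407187] [ 0.33519152 -0.08654795 -0.17799071] [-4.32800197e-01  3.27979585e-01  8.07599897e-02  1.31697433e+00
 -8.92451066e-05  7.52971035e-01]
[299.7  42.2   2.8] [-0.003  0.008 -2.193]
```

View pics/w4.png

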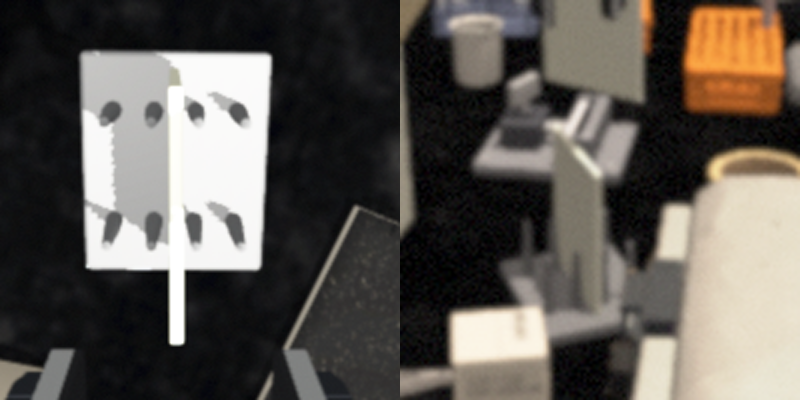

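The plate stands upright in the middle lane (wrist crop column 176, between the pegs at 153 and 197). Next is the screw.

Emit:
{"api": "move_arm", "payload": {"series": [[[20, 3, 0, 0, 0, -0.12], [50, 7, 0, 0, 0, -0.24], [80, 11, 0, 0, 0, -0.36], [110, 15, 0, 0, 0, -0.48], [140, 20, 0, 0, 0, -0.6], [170, 24, 0, 0, 0, -0.72], [200, 28, 0, 0, 0, -0.84], [230, 32, 0, 0, 0, -0.96], [260, 37, 0, 0, 0, -1.08], [300, 42, 0, 0, 0, -1.2]]], "gripper": 0.5}}

```text
time_s: 9.85
eef_pos: [0.4841, 0.124, 0.2481]
tcp_rot: [-0.009, 1.0, -0.0, -0.002]
wrist_force: [0.7, -0.8, 0.6]
finger_gap: 0.0428
gripper_force: 0.0
```

Emit:
{"api": "move_arm", "payload": {"series": [[[0, 0, 0, 0, 0, -0.12], [0, 0, 0, 0, 0, -0.24], [0, 0, 0, 0, 0, -0.36], [0, 0, 0, 0, 0, -0.48], [0, 0, 0, 0, 0, -0.6], [0, 0, 0, 0, 0, -0.72], [0, 0, 0, 0, 0, -0.84], [0, 0, 0, 0, 0, -0.96], [0, 0, 0, 0, 0, -0.98], [0, 0, 0, 0, 0, -0.98]]]}}

```text
time_s: 10.68
eef_pos: [0.4843, 0.1235, 0.2486]
tcp_rot: [-0.476, 0.879, 0.001, -0.001]
wrist_force: [-0.3, -0.3, -0.1]
finger_gap: 0.0424
gripper_force: 0.0
```

Run:
```python
from h import *; from workcell import bot,eyes
import cv2
st=bot.state(); print(st["time_s"],st["eef_pos"],st["joint_pos"])
go(st,[.4871,.1227,.25],147.7)
s=eyes.snapshot("wrist")
c=np.array([.4871,.1227,0]); Rz=R.from_euler("z",57.7,degrees=True).as_matrix()
print(np.round(proj(s,c+np.array([(-23,0,84),(0,0,84),(23,0,84)])@Rz.T/1000.),1))
cv2.imwrite("pics/w5.png",cv2.resize(s["pixels"][70:270,130:380],None,fx=3,fy=3,interpolation=cv2.INTER_CUBIC))
```

```text
10.6833 [0.4843415  0.12354926 0.2486364 ] [ 8.90683671e-02  1.69967290e-01 -1.39841648e-01  1.26393490e+00
 -8.11216449e-05 -9.03086150e-01]
[-0.8 -2.8 -1.4] [ 0.002 -0.002 -0.015]
[[251.8 153.1]
 [252.2 179. ]
 [252.7 203.8]]
```

View pics/w5.png

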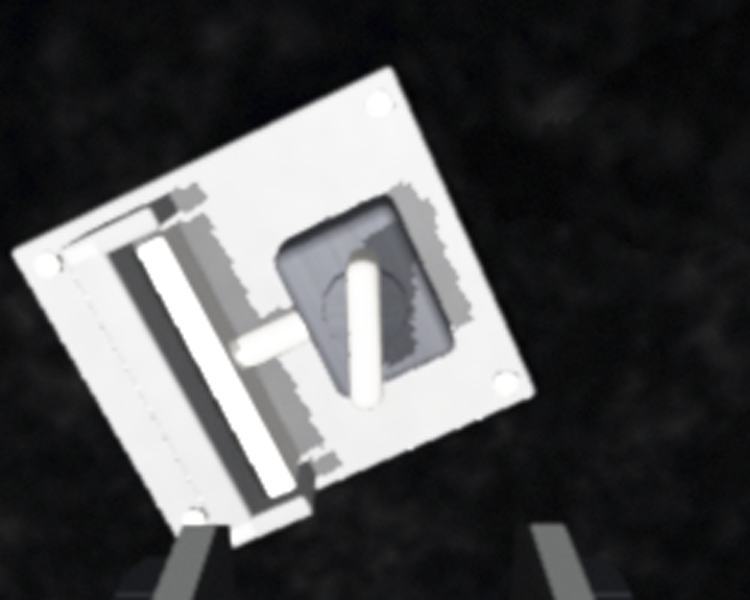

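The wrist view shows the paddle top from (251,157) to (252,203) px, within 1–3 px of the prediction and aligned with the fingers. I'll descend to TCP z = 0.074 and grip.

Emit:
{"api": "move_arm", "payload": {"series": [[[-1, -2.5, 35, 0, 0, -0.015], [-1, -2.5, 70, 0, 0, -0.015], [-1, -2.5, 100, 0, 0, -0.015], [-1, -2.5, 125, 0, 0, -0.015], [-1, -2.5, 145, 0, 0, -0.015], [-1, -2.5, 160, 0, 0, -0.015], [-1, -2.5, 170, 0, 0, -0.015], [-1, -2.5, 174, 0, 0, -0.015], [-1, -2.5, 174, 0, 0, -0.015], [-1, -2.5, 174, 0, 0, -0.015]]]}}

```text
time_s: 11.57
eef_pos: [0.4883, 0.1231, 0.0768]
tcp_rot: [-0.483, 0.876, -0.0, 0.0]
wrist_force: [0.1, -0.7, -0.0]
finger_gap: 0.0425
gripper_force: 0.0
```

Run:
```python
from h import *; from workcell import bot
st=bot.state(); print(st["eef_pos"],st["wrist_force"]); go(st,[.4871,.1227,.074],147.7)
```

```text
[0.48825627 0.12313497 0.07675458] [ 0.0617255  -0.67564479 -0.02596753]
[1.  0.7 2.8] [-0.001  0.     0.001]
```

Emit:
{"api": "move_arm", "payload": {"series": [[[1, 0.7, 2.5, 0, 0, 0], [1, 0.7, 2.5, 0, 0, 0], [1, 0.7, 2.5, 0, 0, 0], [1, 0.7, 2.5, 0, 0, 0], [1, 0.7, 2.5, 0, 0, 0], [1, 0.7, 2.5, 0, 0, 0], [1, 0.7, 2.5, 0, 0, 0], [1, 0.7, 2.5, 0, 0, 0]]], "gripper": 0, "squeeze": 40}}

```text
time_s: 12.23
eef_pos: [0.4867, 0.1229, 0.0745]
tcp_rot: [-0.484, 0.875, 0.0, 0.0]
wrist_force: [-3.3, 1.4, 5.4]
finger_gap: 0.0096
gripper_force: 42.3
```

Run:
```python
from h import *; from workcell import bot
st=bot.state(); print(st["eef_pos"],st["wrist_force"],st["wrist_torque"],st["finger_gap"],st["joint_pos"]); go(st,[.4871,.1227,.074],82.3)
```

```text
[0.48665342 0.12293917 0.07451367] [-3.33653351  1.36497834  5.39928387] [0.23201786 0.6019225  0.0712724 ] 0.009602376004124627 [ 8.71260570e-02  2.98286228e-01 -4.28616211e-01  8.43458842e-01
  4.45918830e-04 -9.22335521e-01]
[-0.  -0.5  0.5] [0.000e+00 1.000e-03 1.144e+00]
```

Emit:
{"api": "move_arm", "payload": {"series": [[[0, 0, 0, 0, 0, 0.1], [0, 0, 0, 0, 0, 0.2], [0, 0, 0, 0, 0, 0.3], [0, 0, 0, 0, 0, 0.4], [0, 0, 0, 0, 0, 0.5], [0, 0, 0, 0, 0, 0.6], [0, 0, 0, 0, 0, 0.7], [0, 0, 0, 0, 0, 0.8], [0, 0, 0, 0, 0, 0.9], [0, 0, 0, 0, 0, 1.0]]]}}

```text
time_s: 13.07
eef_pos: [0.4853, 0.1251, 0.0745]
tcp_rot: [-0.003, 1.0, 0.003, -0.001]
wrist_force: [-6.9, 9.9, 9.0]
finger_gap: 0.0093
gripper_force: 42.7
```

Emit:
{"api": "move_arm", "payload": {"series": [[[0, 0, 0, 0, 0, 0.04], [0, 0, 0, 0, 0, 0.08], [0, 0, 0, 0, 0, 0.11], [0, 0, 0, 0, 0, 0.12], [0, 0, 0, 0, 0, 0.12]]]}}

```text
time_s: 13.48
eef_pos: [0.4854, 0.1254, 0.0745]
tcp_rot: [0.054, 0.999, 0.003, -0.001]
wrist_force: [-6.3, 10.9, 8.4]
finger_gap: 0.0093
gripper_force: 42.7
```

Run:
```python
from h import *; from workcell import bot
st=bot.state(); print(st["eef_pos"],st["wrist_force"],st["wrist_torque"],st["finger_gap"],st["joint_pos"]); go(st,[.4871,.1227,.074],82.3)
```

```text
[0.48535078 0.12543977 0.07450734] [-6.25627686 10.91849033  8.39691196] [2.01294583 1.27249262 0.10646726] 0.009288864075325295 [ 0.08916252  0.29791713 -0.42918364  0.84487522  0.00608656  0.19804084]
[-2.  -2.5  0.5] [ 0.006 -0.002  0.026]
```

Emit:
{"api": "move_arm", "payload": {"series": [[[1, 1, 0, 0, 0, 0.02], [1.5, 2, 0, 0, 0, 0.04], [1.5, 2, 0, 0, 0, 0.06], [1.5, 2, 0, 0, 0, 0.06], [1.5, 2, 0, 0, 0, 0.06]]]}}

```text
time_s: 13.9
eef_pos: [0.4853, 0.1258, 0.0745]
tcp_rot: [0.084, 0.996, 0.001, 0.0]
wrist_force: [-3.7, 4.0, 6.7]
finger_gap: 0.0093
gripper_force: 47.9
```

Run:
```python
from h import *; from workcell import bot
st=bot.state(); print(st["eef_pos"],st["wrist_force"],st["wrist_torque"],st["finger_gap"],st["joint_pos"][5],st["effort"][5]); go(st,[.4871,.1227,.074],82.3)
```

```text
[0.48526327 0.12575839 0.07453805] [-3.74949859  3.99032654  6.66141177] [0.64299198 0.6802907  0.77124598] 0.009278995483489443 0.2607096650895642 0.8007119782269001
[-2.3 -2.7  0.5] [ 0.002  0.    -0.034]
```

Torque rose to 0.77 N m with the angle near 0, so the screw is seated. I'll back it off a quarter turn, following the small offset from the axis.

Emit:
{"api": "move_arm", "payload": {"series": [[[0, 0, 0, 0, 0, 0], [0, -0.3, 0, 0, 0, -0.1], [0, -0.6, 0, 0, 0, -0.2], [-0.1, -0.9, 0, 0, 0, -0.3], [-0.3, -1.2, 0, 0, 0, -0.4], [-0.4, -1.5, 0, 0, 0, -0.5], [-0.5, -1.7, 0, 0, 0, -0.6], [-0.7, -2.0, 0, 0, 0, -0.7], [-0.9, -2.2, 0, 0, 0, -0.8], [-1.2, -2.4, 0, 0, 0, -0.9]]]}}

```text
time_s: 14.73
eef_pos: [0.486, 0.1234, 0.0745]
tcp_rot: [-0.359, 0.933, 0.001, 0.001]
wrist_force: [-3.2, 4.9, 5.3]
finger_gap: 0.0093
gripper_force: 42.3
```

Run:
```python
from h import *; from workcell import bot
st=bot.state(); print(st["eef_pos"],st["wrist_force"],st["wrist_torque"],st["finger_gap"],st["joint_pos"][5]); go(st,[.4879,.1224,.0745],81.5+90)
```

```text
[0.48604298 0.12336918 0.07452387] [-3.22755758  4.93829053  5.3143013 ] [ 0.8559561   0.66181321 -0.10418582] 0.009251827690051707 -0.6477047897184818
[-0.7 -2.   0. ] [ 0.001  0.002 -0.688]
```

Emit:
{"api": "move_arm", "payload": {"series": [[[0, -0.2, 0, 0, 0, -0.1], [-0.1, -0.4, 0, 0, 0, -0.2], [-0.2, -0.6, 0, 0, 0, -0.3], [-0.3, -0.8, 0, 0, 0, -0.4], [-0.4, -1, 0, 0, 0, -0.5], [-0.5, -1, 0, 0, 0, -0.58], [-0.5, -1, 0, 0, 0, -0.65], [-0.5, -1, 0, 0, 0, -0.68], [-0.5, -1, 0, 0, 0, -0.68], [-0.5, -1, 0, 0, 0, -0.68]]]}}

```text
time_s: 15.57
eef_pos: [0.4877, 0.1225, 0.0745]
tcp_rot: [-0.648, 0.762, 0.0, 0.001]
wrist_force: [-1.7, 2.7, 5.6]
finger_gap: 0.0091
gripper_force: 42.3
```

Run:
```python
from h import *; from workcell import bot,eyes
import cv2
st=bot.state(); print(st["eef_pos"],st["wrist_force"],st["wrist_torque"],st["gripper_force"],st["joint_pos"][5]); go(st,[.4879,.1224,.0745],81.5+90)
a=eyes.snapshot("side"); b=eyes.snapshot("wrist"); 
u=cv2.resize(a["pixels"][120:270,190:340],(400,400),interpolation=cv2.INTER_CUBIC)
v=cv2.resize(b["pixels"][84:384,106:406],(400,400),interpolation=cv2.INTER_CUBIC)
cv2.imwrite("pics/end.png",np.hstack([u,v]))
```

```text
[0.48772962 0.12250124 0.07453342] [-1.67012057  2.65118012  5.6195496 ] [0.70603154 0.33938324 0.13344435] 42.2590309381485 -1.3233491550310004
[ 0.1 -0.2  0. ] [-0.001  0.002 -0.013]
```

View pics/end.png

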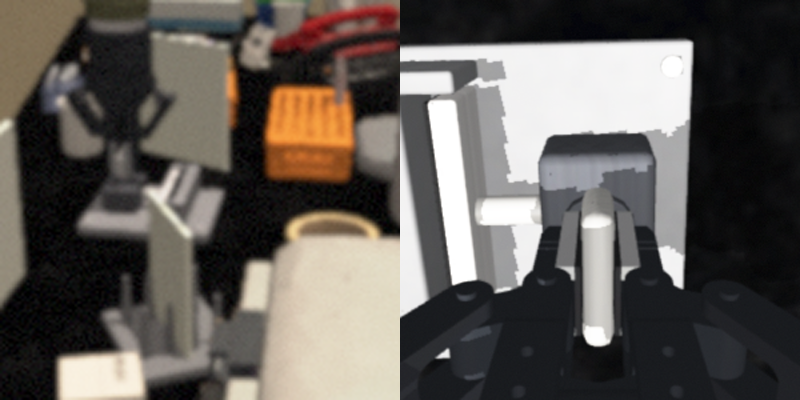

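The paddle is gripped and lies along the clamp's y axis (90° off its seat), and the plate is upright in the rack. I'll let it settle, then hand in.

Emit:
{"api": "move_arm", "payload": {"series": [[[0, 0, 0, 0, 0, 0], [0, 0, 0, 0, 0, 0], [0, 0, 0, 0, 0, 0], [0, 0, 0, 0, 0, 0], [0, 0, 0, 0, 0, 0], [0, 0, 0, 0, 0, 0]]]}}

```text
time_s: 16.17
eef_pos: [0.4877, 0.1225, 0.0745]
tcp_rot: [-0.648, 0.762, 0.0, 0.001]
wrist_force: [-1.3, 3.2, 6.5]
finger_gap: 0.0089
gripper_force: 42.3
```

```bash
python3 -c "
from workcell import bot
s=bot.state(); print(abs(s['joint_velocities']).max(),s['gripper_force']); print(bot.sign_off())"
```

```text
0.0013038506702150717 42.258902192115784
the job is handed in; nothing more can be done
None
```

I handed the job in at about 16 s: the plate stands upright in the rack's middle lane, and the thumbscrew was seated, backed off about a quarter turn and is still gripped at 42 N. The sign-off returned no verdict.

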